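# Hang the pumpkin lantern on its bedside hook and tug it to make sure

### The job

While the orange pumpkin lantern stands on the table, nudge its folded wire handle up until it stays upright, then hang the lantern by that handle on the arm of the blue hook, behind its upturned tip. While still gripping the handle, tug it down gently, with 4 to 10 N beyond the lantern's own weight for about half a second, to make sure the hook holds it, then let go and leave it hanging still. Do not knock the lantern over, do not pull or bump the hook hard, and leave the jar, toy apple and notebook where they are.

Things in the scene. Friction and masses are not known exactly. Their poses are not given: they have to be found in the camera images.
- lantern_center (a point): Centre of the orange pumpkin lantern's body, 34 mm above its flat underside, where it is 90 mm in diameter. The body is 66 mm high; a green collar 36 mm in diameter on it reaches 78 mm above the underside. About 0.3 kg (varies by a fifth). Starts upright: z up, y along the handle's hinge; the -x side has the black face and is the side the handle is folded to.
- handle_top (a point): Middle of the crossbar of the steel wire handle (wire 6.4 mm thick), turning with it. A squared arch in its own y-z plane: two legs 54 mm apart over the outside, 41 mm inside; crossbar centre 56 mm from the hinge, so 130 mm above the lantern's underside when upright, with 48 mm open under it. It can be gripped from above on the outsides of the legs.
- handle (a joint): Angle of the wire handle: 0 is upright, positive is folded to the lantern's -x side (starts at 0.7 to 1.05 rad); stops at -0.25 and 1.2. The hinge lies along the lantern's y through its axis, 74 mm above its underside. Light friction keeps it where it is left. Pushing its crossbar level from the side can jam and shove the lantern; lift it along its arc.
- hook_seat (a point): Top of the blue hook arm, where the handle should rest. z up; -x points along the level arm, 8 mm thick, to its free end; the upturned tip begins 35 mm out and ends 46 mm out, 16 mm above this point. The post axis is 60 mm the other way; its sleeve, 24 mm thick, rises 8 mm above this point. Handle hung: crossbar centre 3 mm above this point, its plane across the arm, either face first.
- lantern: The whole lantern with its handle: origin at the centre of its underside, axes as for its centre point.
- hook_arm: The springy blue hook arm: it gives straight down by about 1 mm for every 4 N. Origin on the post axis at table height, axes as for the hook seat.
- stand: The fixed hook stand: dark round foot 110 mm in diameter and 14 mm thick, post 14 mm thick and 222 mm high. Origin under the foot's centre.
- jar: Bystander: blue jar with white cap, 54 mm in diameter, 85 mm high, origin at its underside.
- apple: Bystander: red toy apple, 46 mm in diameter, 36 mm high, origin at its underside.
- notebook: Bystander: red notebook, 150 x 210 x 16 mm, origin at its underside.
Not all that is in view belongs to the job. What is shaped like the stand but red or turquoise is not meant.

How it is judged:
By the outcome, as a careful person would: the job done as asked, in the order asked, and still so for the second after the job is handed in, with the robot touching nothing.
It also fails if it takes over 72 s, if anything falls off the work surface, if the arm or the gripper's body presses on something with over 40 N, if the wrist force passes 120 N, or if a joint passes its speed limit or range.

### The arm

A 6-joint arm with a two-finger parallel gripper is mounted at the origin on the work surface. World frame = base frame: x ahead of the robot, y to its left, z up, the work surface at z = 0. Lengths are in m, angles in rad, forces in N, time in s.
With the tool pointing down it reaches from about 0.325 to 0.875 m from the base axis. Payload 4.4 kg.
Tool frame: the origin (TCP) lies at the very end of the fingers, on their centre line; the grasp point (between the pads) lies 19 mm behind it (pinch_z is the distance from the TCP to the grasp point, in m); x points along the fingers, z is the direction in which the jaws open and shut, and the axes are right-handed (so a half turn about x gives the same grasp; the last joint's range is limited). The gripper opens to 85 mm and grips with 20 to 120 N. Pads are 22 mm wide; open, the fingers measure 114 mm over their backs; the gripper's body (76 mm by 85 mm) begins 54 mm behind the grasp point. The pads swing forward as they close: fully open they stand 13 mm farther back than shut.
Start: joints at [-1.272, 0.207, 1.542, -0, 1.393, -0.15], TCP at [0.25, -0.518, 0.207] pointing down, gripper open.
Joint ranges: [-2.73, 2.73], [-0.86, 2.22], [0.23, 2.46], [-1.11, 4.25], [0.08, 2.63], [-2.82, 2.82]. Speed limits (rad/s): [2.79, 2.79, 3.14, 3.14, 3.14, 3.14].

### API

Orientations are given as a 3x3 rotation matrix whose columns are the frame's x, y, z axes.
In Python, from cell import * gives the robot as it stands.
- The arm moves only by the tool arm_command, never from a script. Its argument "moves" is a list of rows, each a list of 3 entries, a list of its own where there are three numbers: the shift along the tool's x, y, z in m, then the turn about the tool's x in rad, then the closure, from 0 (fully open) to 1 (shut). A call has 1 to 8 rows; each row is the pose to reach, as a shift and turn from the pose measured when the call began, along the tool's axes at that moment; what a row does not reach only later rows make up. A row lasts 1/12 s, in which the tool goes at most 41.7 mm and 7.16 degrees, less where a joint would pass 70% of its speed; a pose out of reach is approached as far as the arm can. A call with a gripper value outside its range is refused whole. The fingers move at their own pace and stop on an object; "grip_force" is the grip in N (left out, the last holds). Time passes only in rows, so rows that repeat a pose let the fingers close. It gives the time, the measured TCP pose, the force and the opening at its end, in the units of the state.
- state(): the state, without advancing time (a new reading comes with each control period).
- camera(name): name is "side" or "top" or "wrist"; returns a dict with "pixels" (384x512x3 uint8, red, green, blue), "fx", "fy", "cx", "cy" (pixels), "R" (3x3) and "t" (3): a world point X has camera coordinates R X + t; the wrist camera has in their place "tool_from_camera" (4x4, takes a point from camera to tool coordinates, whose origin is the TCP and whose axes are the tool frame's). Camera axes: x right, y down, z forward; pixel columns grow to the right and rows downward; lengths in m; the calibration is good to about 2 mm. The wrist camera is an equidistant fisheye: a pixel r from the principal point sees the ray r / f radians off the axis. A picture is of the moment at which its call begins: read the wrist's pose just before it. There is no depth.
- sign_off(): hands the job in, once; it reports no verdict.
The state is a dict: "t": time; "joint_positions": joint angles; "qd": joint speeds; "joint_efforts": joint torques, N m; "tool_pos": TCP position; "ee_rot": TCP orientation; "wrist_force": force on the tool from outside, world axes, zero at the start; "torque": the same for the moment, N m; "opening": finger opening in m.
Only numpy, scipy, OpenCV 4.12 (cv2) and the standard library are available. Lean on these libraries where they do the work, as an engineer would, in place of code of your own. Each camera call takes 0.05 s, during which the arm holds its last target. There are 200 camera calls.

## Working session

There is one attempt and no reset: what is moved stays moved. The work goes in short steps, Python scripts to look and compute and a tool call to move; the robot and the scene stay as the last step left them, time stands still between calls to the robot, and variables do not carry over. Pictures are saved under pics/ and viewed, about 8 in all and at most 12, crops included, and the job is handed in when it is done.

Besides the shell and the picture viewer there is one more tool, called after ">>>" as name(argument=value, ...), one argument or row to a line, values as JSON. arm_command: Moves the arm, as the interface text tells. Its arguments: {"type":"object","properties":{"moves":{"type":"array"},"grip_force":{"type":"number"}},"required":["moves"]}

```bash
mkdir -p pics; ls; python3 - <<'E'
from cell import *
import cv2,numpy as np
s=state();print({k:np.round(v,3).tolist() for k,v in s.items()})
a=camera("side");b=camera("top")
for n,c in(("side",a),("top",b)):
    cv2.imwrite(f"pics/{n}0.png",c["pixels"][:,:,::-1]);print(n,c["fx"],c["fy"],c["cx"],c["cy"],np.round(c["R"],3).tolist(),np.round(c["t"],3), np.round(-np.array(c["R"]).T@c["t"],3))
cv2.imwrite("pics/both0.png",np.vstack([a["pixels"],b["pixels"]])[:,:,::-1])
E
```

```text
pics
{'t': 0.0, 'joint_positions': [-1.272, 0.207, 1.543, 0.0, 1.394, -0.151], 'qd': [-0.002, 0.002, -0.0, -0.003, 0.0, -0.001], 'joint_efforts': [0.001, -38.304, -29.159, -0.0, 0.011, 0.0], 'tool_pos': [0.25, -0.517, 0.206], 'ee_rot': [[-0.001, 0.901, 0.435], [0.002, 0.435, -0.901], [-1.0, 0.0, -0.002]], 'wrist_force': [0.42, -0.813, 0.121], 'torque': [-0.023, -0.014, 0.037], 'opening': 0.086}
side 351.395778314623 351.395778314623 255.09372676719804 190.6814276987456 [[1.0, 0.008, 0.015], [0.016, -0.769, -0.639], [0.006, 0.639, -0.769]] [-0.515  0.157  0.922] [ 0.506 -0.465  0.817]
top 364.7532828418313 364.7532828418313 260.74189580450866 193.38147779055822 [[-0.029, -1.0, -0.003], [-0.986, 0.029, -0.167], [0.167, -0.002, -0.986]] [0.123 0.547 1.035] [0.369 0.109 1.112]
```

View pics/side0.png

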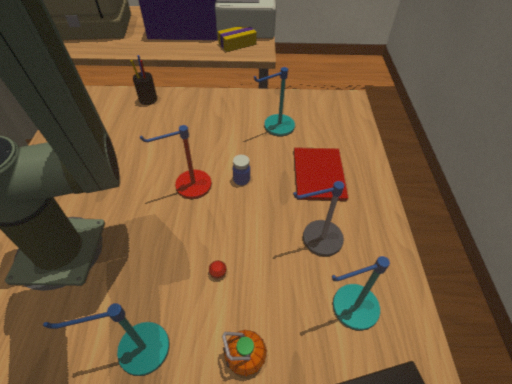

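View pics/top0.png

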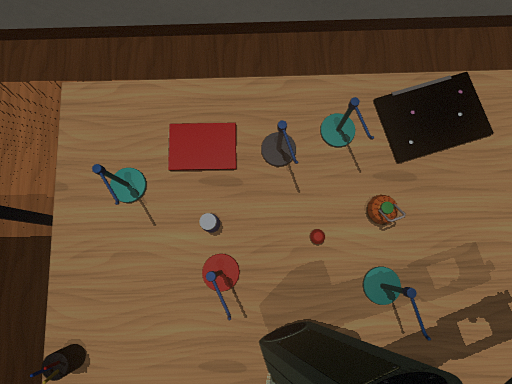

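The candidate stands in the side view are turquoise (143,348), (357,306) and (280,125), red (193,184), and dark grey (323,238), which is (278,149) in the top view. Only the dark-grey foot fits the description. I'll confirm it, and the lantern handle, in one enlarged crop.

```bash
cat > h.py <<'E'
import numpy as np,cv2
def ray(c,uv):
    R=np.array(c["R"]);d=R.T@np.array([(uv[0]-c["cx"])/c["fx"],(uv[1]-c["cy"])/c["fy"],1]);return -R.T@np.array(c["t"]),d/np.linalg.norm(d)
def onz(c,uv,z):
    o,d=ray(c,uv);return o+d*(z-o[2])/d[2]
def tri(c1,u1,c2,u2):
    o1,d1=ray(c1,u1);o2,d2=ray(c2,u2)
    k=np.linalg.lstsq(np.c_[d1,-d2],o2-o1,rcond=None)[0];p,q=o1+k[0]*d1,o2+k[1]*d2
    return (p+q)/2,np.linalg.norm(p-q)
def proj(c,X):
    p=np.array(c["R"])@X+np.array(c["t"]);return np.array([c["cx"]+c["fx"]*p[0]/p[2],c["cy"]+c["fy"]*p[1]/p[2]])
def crop(c,x,y,w,h,k):
    return cv2.resize(c["pixels"][y:y+h,x:x+w,::-1],None,fx=k,fy=k,interpolation=cv2.INTER_CUBIC)
E
python3 - <<'E'
from cell import *
from h import *
a=camera("side");b=camera("top")
m=np.vstack([np.hstack([crop(a,212,320,66,50,6),crop(b,355,185,66,50,6)]),np.hstack([crop(a,284,170,66,50,6),crop(b,250,110,66,50,6)])])
# put side hook crop with larger area
m[300:,:396]=cv2.resize(a["pixels"][170:260,284:403,::-1],(396,300),interpolation=cv2.INTER_CUBIC)
cv2.imwrite("pics/crop1.png",m)
for n,c in(("side",a),("top",b)):
    hsv=cv2.cvtColor(c["pixels"],cv2.COLOR_RGB2HSV)
    win={"side":(210,320,70,60),"top":(360,185,50,45)}[n]
    for col,lo,hi in(("green",(40,90,40),(80,255,255)),("orange",(3,130,90),(18,255,255))):
        k=np.zeros(hsv.shape[:2],np.uint8);x,y,w,h=win;k[y:y+h,x:x+w]=cv2.inRange(hsv,lo,hi)[y:y+h,x:x+w]
        M=cv2.moments(k,True);uv=(M["m10"]/M["m00"],M["m01"]/M["m00"])
        print(n,col,np.round(uv,1),M["m00"],cv2.boundingRect(k),onz(c,uv,.078 if col=="green" else .034).round(4))
    x,y,w,h={"side":(285,170,70,60),"top":(265,115,40,55)}[n]
    k=cv2.inRange(hsv,(105,120,40),(125,255,255));k2=np.zeros_like(k);k2[y:y+h,x:x+w]=k[y:y+h,x:x+w]
    ys,xs=np.nonzero(k2);print(n,"blue",len(xs),xs.min(),xs.max(),ys.min(),ys.max())
E
```

```text
side green [244.7 345.6] 249.0 (237, 337, 17, 19) [ 0.4949 -0.2537  0.078 ]
side orange [247.  350.2] 3360.0 (210, 320, 70, 60) [ 0.4994 -0.2502  0.034 ]
side blue 38 304 342 182 195
top green [387.  207.2] 117.0 (381, 202, 13, 12) [ 0.494  -0.2521  0.078 ]
top orange [383.8 206.4] 557.0 (360, 185, 50, 45) [ 0.5019 -0.2583  0.034 ]
top blue 109 278 297 121 162
```

View pics/crop1.png

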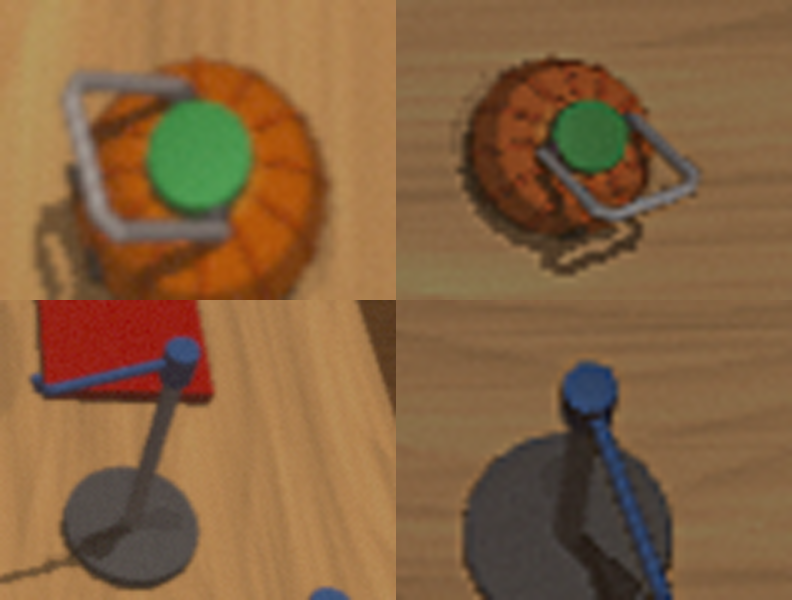

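The crop confirms it: dark-grey foot, blue sleeve at side (339,184), and tip at side (295,194) and top (~297,162). The lantern handle is folded, with corners at side (224,334) and (230,359), and top (390,220) and (405,215). Next I triangulate these.

```bash
python3 - <<'E'
from cell import *
from h import *
a=camera("side");b=camera("top")
import pickle;pickle.dump({k:{q:c[q] for q in("fx","fy","cx","cy","R","t")} for k,c in(("side",a),("top",b))},open("cal.pkl","wb"))
s6=lambda x,y,x0,y0:((x+.5)/6-.5+x0,(y+.5)/6-.5+y0)
A=tri(a,s6(72,83,212,320),b,s6(605-396,213,355,185))
B=tri(a,s6(107,232,212,320),b,s6(695-396,180,355,185))
print("handle corners",A,B); top=(A[0]+B[0])/2;print("mid",top)
gr=(onz(a,(244.7,345.6),.078)+onz(b,(387,207.2),.078))/2;print("collar",gr)
d=A[0]-B[0];print("hinge yaw",np.degrees(np.arctan2(d[1],d[0])),"len",np.linalg.norm(d))
v=top-gr;print("to handle dir yaw",np.degrees(np.arctan2(v[1],v[0])),"horiz",np.hypot(*v[:2]),"tilt",np.arctan2(np.hypot(*v[:2]),top[2]-.074))
S=tri(a,((182+.5)/3.33-.5+284,47.5/3.333-.5+170),b,s6(590-396,388-300,250,110));print("sleeve top",S)
# foot circles (grey)
hs=lambda c:cv2.cvtColor(c["pixels"],cv2.COLOR_RGB2HSV)
# blue thresholds for arm & tip at upscale
m=np.hstack([crop(a,285,175,65,30,6),crop(b,265,115,45,60,6)[:180*2][:360] [0:180]])
h=hs(b);k=cv2.inRange(h,(100,90,30),(130,255,255))
for y in range(116,168): 
    xs=np.nonzero(k[y,265:310])[0]+265
    if y%3==0 or y>156: print(y,xs.min() if len(xs) else None,xs.max() if len(xs) else None,end="; ")
print()
h=hs(a);k=cv2.inRange(h,(100,90,30),(130,255,255))
for x in range(290,348):
    ys=np.nonzero(k[175:215,x])[0]+175
    if (x%4==0 or x<302) and len(ys):print(x,ys.min(),ys.max(),end="; ")
print()
g=cv2.inRange(hs(b),(0,0,20),(180,70,110))
cv2.imwrite("pics/m2.png",np.hstack([cv2.resize(crop(a,285,170,65,75,6),(390,450)),crop(b,260,115,50,75,6)]))
E
```

```text
handle corners (array([ 0.45385832, -0.24248079,  0.11573009]), np.float64(0.0002425326465799389)) (array([ 0.467736  , -0.28623897,  0.11243321]), np.float64(0.0003704542470384709))
mid [ 0.46079716 -0.26435988  0.11408165]
collar [ 0.49441026 -0.25290323  0.078     ]
hinge yaw 107.59616230563539 len 0.04602431881695367
to handle dir yaw -161.17890100727564 horiz 0.035511903429046095 tilt 0.7250200862667785
sleeve top (array([0.6957089 , 0.0483019 , 0.22888361]), np.float64(0.0006822212582353316))
117 None None; 120 None None; 123 278 285; 126 278 285; 129 284 284; 132 283 285; 135 284 286; 138 286 287; 141 287 288; 144 288 289; 147 289 290; 150 290 291; 153 291 293; 156 292 294; 157 293 294; 158 293 294; 159 293 295; 160 294 295; 161 295 297; 162 295 297; 163 None None; 164 None None; 165 None None; 166 None None; 167 None None; 
295 193 193; 299 196 197; 300 196 197; 301 196 197; 304 195 196; 308 194 195; 312 193 194; 316 192 193; 320 191 192; 324 190 191; 328 189 190; 332 188 189; 336 182 187; 340 182 188;
```

View pics/m2.png

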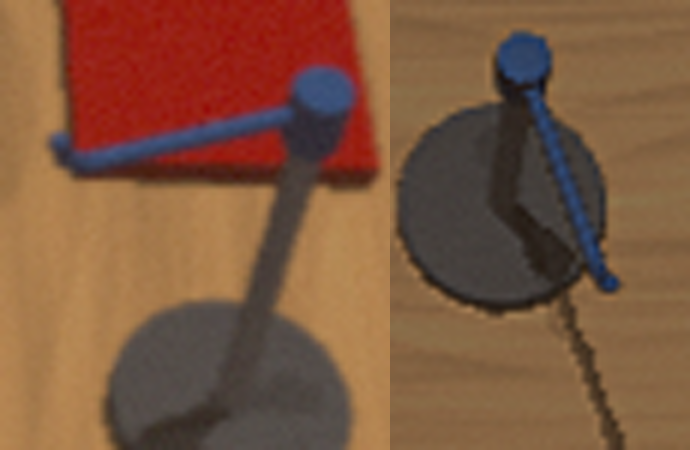

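```bash
python3 - <<'E'
from h import *
import pickle;C=pickle.load(open("cal.pkl","rb"));a,b=C["side"],C["top"]
T=tri(a,(294.6,193.2),b,(296.6,161.9));print("tip",T)
S=tri(a,(285+(322.5)/6-.5,170+90/6-.5),b,(260+(522-390)/6-.5,115+58/6-.5));print("sleeve",S)
d=T[0]-S[0];yaw=np.arctan2(d[1],d[0]);print("arm dir deg",np.degrees(yaw),np.hypot(*d[:2]))
# arm line rays at top: pixels on arm, plane z=.215
for z in(.212,.22):
    P=[onz(b,(u,v),z)[:2] for v,u in((132,284),(141,287.5),(150,290.5),(159,294))]
    d2=P[-1]-P[0];print(z,np.degrees(np.arctan2(d2[1],d2[0])),np.round(P,4).tolist())
F=onz(a,(285+230/6-.5,170+400/6),.014),onz(b,(260+(502-390)/6-.5,115+204/6-.5),.014);print("foot",F)
E
```

```text
tip (array([0.59570271, 0.01600333, 0.23253346]), np.float64(0.0012853746417233777))
sleeve (array([0.69676   , 0.04911649, 0.22556414]), np.float64(0.00012162708965027187))
arm dir deg -161.85772707164907 0.1063440507014249
0.212 -162.70396351780195 [[0.6805, 0.0426], [0.6561, 0.0346], [0.632, 0.0279], [0.6081, 0.02]]
0.22 -162.70396351780192 [[0.6777, 0.0432], [0.6536, 0.0352], [0.6297, 0.0286], [0.606, 0.0208]]
foot (array([0.6964666 , 0.04613163, 0.014     ]), array([0.69577668, 0.04830995, 0.014     ]))
```

Lantern axis is about (0.494,-0.253) with yaw 17.7°. The handle is at about 0.72 rad, and the hook seat is about (0.639,0.030,0.218) with the same yaw. I'll close the fingers and move to the -x side of the crossbar, in front of it.

>>> arm_command(
  moves=[
    [[0.006,0.034,-0.018],0.05,1],
    [[0.012,0.068,-0.036],0.1,1],
    [[0.018,0.102,-0.054],0.143,1],
    [[0.023,0.136,-0.072],0.143,1],
    [[0.028,0.17,-0.09],0.143,1],
    [[0.034,0.204,-0.107],0.143,1],
    [[0.04,0.238,-0.124],0.143,1],
    [[0.046,0.271,-0.142],0.143,1],
  ],
)

```text
t: 0.97
tool_pos: [0.4332, -0.2703, 0.1605]
ee_rot: [[0.0, 0.953, 0.302], [0.0, 0.302, -0.953], [-1.0, 0.001, -0.0]]
wrist_force: [0.5, -0.3, -0.5]
opening: 0.0003
```

```bash
cat > rel.py <<'E'
import sys;from cell import *;import numpy as np
# lantern frame report: TCP relative to lantern axis, and tool shift needed to a target given in lantern frame
L=np.array([.4944,-.2529,0]);y=np.radians(17.7);ex=np.array([np.cos(y),np.sin(y),0]);ey=np.array([-np.sin(y),np.cos(y),0]);Hs=np.array([.639,.0298,0])
def rep(O=L):
    s=state();p=np.array(s["tool_pos"]);R=np.array(s["ee_rot"]);d=p-O
    print("t",round(s["t"],2),"TCP",p.round(4),"rel x,y,z mm",np.round([d@ex*1e3,d@ey*1e3,p[2]*1e3],1),"F",np.round(s["wrist_force"],2),"open",round(s["opening"],4),"jaw yaw err deg",round(np.degrees(np.arctan2(R[:,1]@ey,R[:,1]@ex)),2));return s,R
def to(x,yy,z,O=L):
    s,R=rep(O);g=O+ex*x+ey*yy+np.array([0,0,z]);print("shift",np.round(R.T@(g-s["tool_pos"]),4))
E
python3 -c "
from rel import *;to(-.061,0,.104)
from h import *;import pickle
C=pickle.load(open('cal.pkl','rb'));b=C['top']
print(onz(b,(338,130),.014),onz(b,(371,137),.23),onz(b,(354,103),.23))"
```

```text
t 0.97 TCP [ 0.4332 -0.2703  0.1605] rel x,y,z mm [-63.6   2.  160.5] F [ 0.45 -0.34 -0.54] open 0.0003 jaw yaw err deg -0.13
shift [0.0565 0.0025 0.002 ]
[ 0.7503012  -0.14197688  0.014     ] [ 0.65449771 -0.17439499  0.23      ] [ 0.74624992 -0.13818471  0.23      ]
```

>>> arm_command(
  moves=[
    [[0.03,0.001,0.001],0,1],
    [[0.0565,0.0025,0.002],0,1],
    [[0.0565,0.0075,0.002],0,1],
    [[0.0565,0.0125,0.002],0,1],
    [[0.0525,0.018,0.002],0,1],
    [[0.0495,0.0225,0.002],0,1],
    [[0.0475,0.0265,0.002],0,1],
    [[0.046,0.03,0.002],0,1],
  ],
)

```text
t: 1.63
tool_pos: [0.4641, -0.2643, 0.1168]
ee_rot: [[0.004, 0.953, 0.301], [-0.002, 0.301, -0.953], [-1.0, 0.003, 0.003]]
wrist_force: [0.2, -0.6, -0.0]
opening: 0.0001
```

```bash
python3 -c "
from rel import *;to(-.0253,0,.117)
from h import *
w=camera('wrist');a=camera('side');b=camera('top')
cv2.imwrite('pics/n1.png',np.hstack([crop(a,200,310,80,66,5),crop(b,350,180,66,55,6)[:330]]))
print(w['fx'],w['cx'],w['cy'],np.round(w['tool_from_camera'],3).tolist())"
```

```text
t 1.63 TCP [ 0.4641 -0.2643  0.1168] rel x,y,z mm [-32.4  -1.7 116.8] F [ 0.2  -0.61 -0.02] open 0.0001 jaw yaw err deg -0.15
shift [-0.0002  0.0071 -0.0017]
297.3186396354542 254.3460984517273 188.25597581907783 [[-0.001, -0.329, 0.944, -0.168], [-0.0, -0.944, -0.329, 0.084], [1.0, -0.0, 0.001, 0.001], [0.0, 0.0, 0.0, 1.0]]
```

View pics/n1.png

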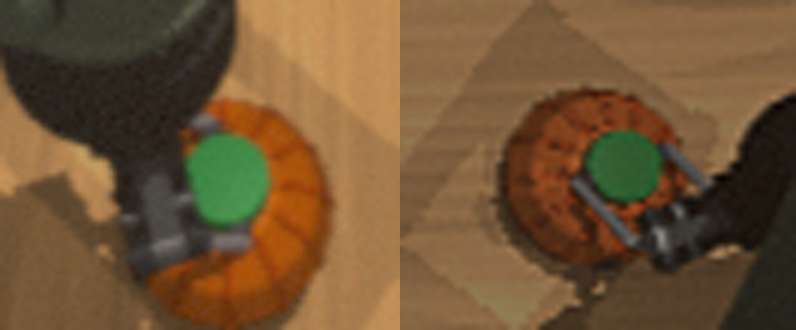

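The lantern stays put (collar at top (387,207)). The leg end at top (390,221) hardly moved, so I'll check with the wrist camera.

```bash
python3 -c "
from h import *;from cell import *
w=camera('wrist');cv2.imwrite('pics/w1.png',crop(w,130,100,250,200,3))"
```

```text
(no output)
```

View pics/w1.png

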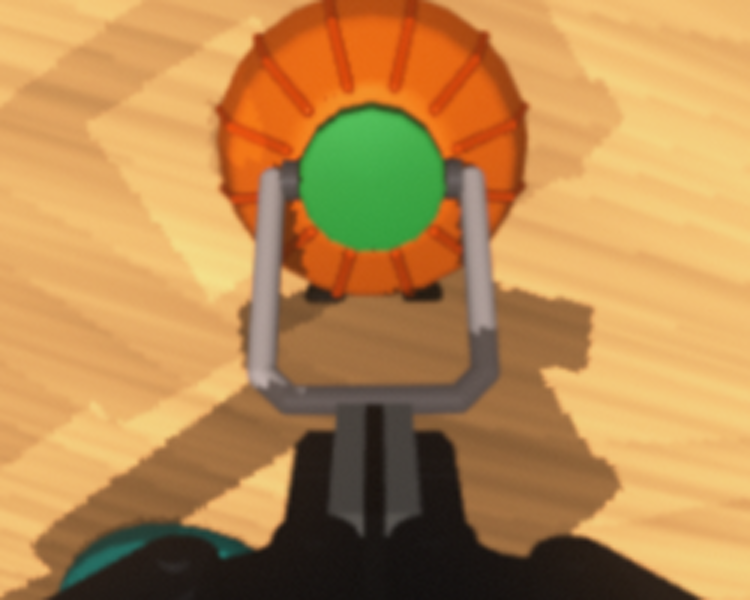

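```bash
python3 -c "
from rel import *;from h import *;import pickle
C=pickle.load(open('cal.pkl','rb'))
s,R=rep();p=np.array(s['tool_pos'])
for n,(x0,y0,k,o) in dict(side=(200,310,5,0),top=(350,180,6,400)).items():
  for nm,q in dict(tcp=(0,0,0),px=(0,.011,0),mx=(0,-.011,0),up=(-.03,0,0)).items():
    u=proj(C[n],p+R@np.array(q));print(n,nm,((u-[x0,y0])*k+[o,0]).round(0))
  for th in(.72,.35):
   for yy in(-.024,.024):
    u=proj(C[n],L+ex*-.056*np.sin(th)+ey*yy+[0,0,.074+.056*np.cos(th)]);print(n,th,yy,((u-[x0,y0])*k+[o,0]).round(0))
print(R.round(4).tolist(),np.round(s['joint_positions'],3))
"
```

```text
t 1.83 TCP [ 0.4626 -0.2634  0.115 ] rel x,y,z mm [-33.5  -0.3 115. ] F [-0.67 -0.77  0.83] open -0.0002 jaw yaw err deg -0.13
side tcp [137. 175.]
side px [165. 166.]
side mx [109. 183.]
side up [133. 150.]
side 0.72 -0.024 [144. 241.]
side 0.72 0.024 [113. 114.]
side 0.35 -0.024 [189. 218.]
side 0.35 0.024 [156.  91.]
top tcp [680. 220.]
top px [670. 197.]
top mx [689. 243.]
top up [704. 213.]
top 0.72 -0.024 [732. 210.]
top 0.72 0.024 [634. 244.]
top 0.35 -0.024 [725. 170.]
top 0.35 0.024 [627. 205.]
[[0.0009, 0.9534, 0.3019], [-0.0003, 0.3019, -0.9534], [-1.0, 0.0008, 0.0005]] [-0.68   0.211  1.738  0.     1.191  0.584]
```

The handle hasn't moved: the finger seems to have passed over the crossbar. I'll back off, then measure where the fingertips really end in the wrist view, which is fixed to the tool.

>>> arm_command(
  moves=[
    [[-0.02,0,0],0,1],
    [[-0.035,-0.01,0],0,1],
    [[-0.035,-0.03,0],0,1],
    [[-0.035,-0.03,0],0,1],
  ],
)

```text
t: 2.17
tool_pos: [0.4322, -0.2734, 0.1508]
ee_rot: [[0.0, 0.954, 0.3], [-0.002, 0.3, -0.954], [-1.0, -0.0, 0.002]]
wrist_force: [-0.1, 0.1, -0.5]
opening: 0.0001
```

```bash
python3 -c "
from rel import *;from h import *
rep()
w=camera('wrist');cv2.imwrite('pics/w2.png',crop(w,130,100,250,200,3))"
```

```text
t 2.17 TCP [ 0.4322 -0.2734  0.1508] rel x,y,z mm [-65.5  -0.6 150.8] F [-0.13  0.06 -0.45] open 0.0001 jaw yaw err deg -0.22
```

View pics/w2.png

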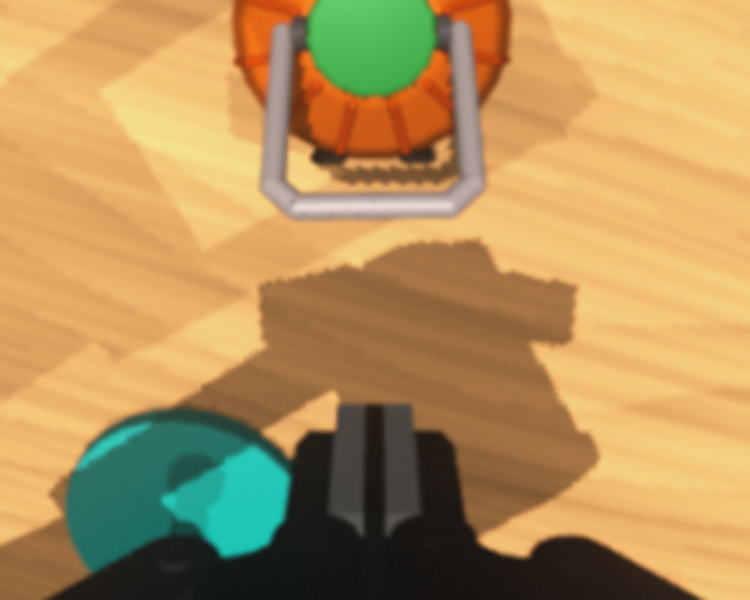

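The wrist view shows the visible finger ends at crop y≈405, about 10–30 mm behind the nominal TCP, so I was too high. The crossbar is still at x≈-37 mm (0.7 rad). I'll redo it with the tip 36 mm below the crossbar, still above the body.

>>> arm_command(
  moves=[
    [[0.035,0,0],0,1],
    [[0.07,0.003,0],0,1],
    [[0.07,0.01,0],0,1],
    [[0.07,0.0145,0],0,1],
    [[0.066,0.02,0],0,1],
    [[0.063,0.0245,0],0,1],
    [[0.061,0.0285,0],0,1],
    [[0.061,0.0285,0],0,1],
  ],
)

```text
t: 2.88
tool_pos: [0.4629, -0.2652, 0.0919]
ee_rot: [[0.005, 0.954, 0.301], [-0.004, 0.301, -0.954], [-1.0, 0.004, 0.005]]
wrist_force: [0.8, -0.3, 1.1]
opening: 0.0
```

```bash
cat > bar.py <<'E'
from rel import *;from h import *
def bar(off=0.0018,save=None):
    s,R=rep();p=np.array(s['tool_pos']);w=camera('wrist')
    hsv=cv2.cvtColor(w['pixels'],cv2.COLOR_RGB2HSV).astype(int)
    k=(hsv[...,1]<70)&(hsv[...,2]>60)
    col=k[:,[230,231,232,233,234,272,273,274,275,276]].mean(1)
    rows=np.nonzero(col[60:300]>.5)[0]+60
    T=np.array(w['tool_from_camera']);out=[]
    for g in np.split(rows,np.nonzero(np.diff(rows)>1)[0]+1):
        if len(g)<3 or len(g)>18:continue
        a=(g.mean()-w['cy'])/w['fx'];d=R@T[:3,:3]@np.array([0,np.sin(a),np.cos(a)]);o=p+R@T[:3,3]-L
        th=np.linspace(-.3,1.2,1501);X=-.056*np.sin(th)+off;Z=.074+.056*np.cos(th)
        e=(X-o@ex)*d[2]-(Z-o[2])*(d@ex);i=np.argmin(abs(e));out.append((g.mean().round(1),len(g),round(th[i],3),round(e[i]*1e3,1)))
    print("bar rows,theta",out)
    if save: cv2.imwrite(save,crop(w,130,60,250,200,3))
E
python3 -c "
from bar import *;bar(save='pics/w3.png')"
```

```text
t 2.88 TCP [ 0.4629 -0.2652  0.0919] rel x,y,z mm [-33.8  -2.1  91.9] F [ 0.83 -0.26  1.14] open 0.0 jaw yaw err deg -0.19
bar rows,theta [(np.float64(233.0), 11, np.float64(0.425), np.float64(0.0))]
```

Now it follows: the handle is at 0.425 rad. Continue slowly along the arc to about 0.1.

>>> arm_command(
  moves=[
    [[0,0.003,0.001],0,1],
    [[-0.001,0.006,0.001],0,1],
    [[-0.001,0.009,0.001],0,1],
    [[-0.002,0.012,0.001],0,1],
    [[-0.002,0.015,0.001],0,1],
    [[-0.002,0.0175,0.001],0,1],
    [[-0.002,0.0175,0.001],0,1],
  ],
)

```text
t: 3.52
tool_pos: [0.4796, -0.2605, 0.0933]
ee_rot: [[0.005, 0.954, 0.301], [-0.003, 0.301, -0.954], [-1.0, 0.003, 0.004]]
wrist_force: [-0.5, -0.1, -0.3]
opening: 0.0002
```

```bash
python3 -c "
from bar import *;bar(save='pics/w3.png')"
```

```text
t 3.52 TCP [ 0.4796 -0.2605  0.0933] rel x,y,z mm [-16.4  -2.8  93.3] F [-0.49 -0.12 -0.33] open 0.0002 jaw yaw err deg -0.18
bar rows,theta [(np.float64(235.5), 12, np.float64(0.096), np.float64(-0.0))]
```

View pics/w3.png

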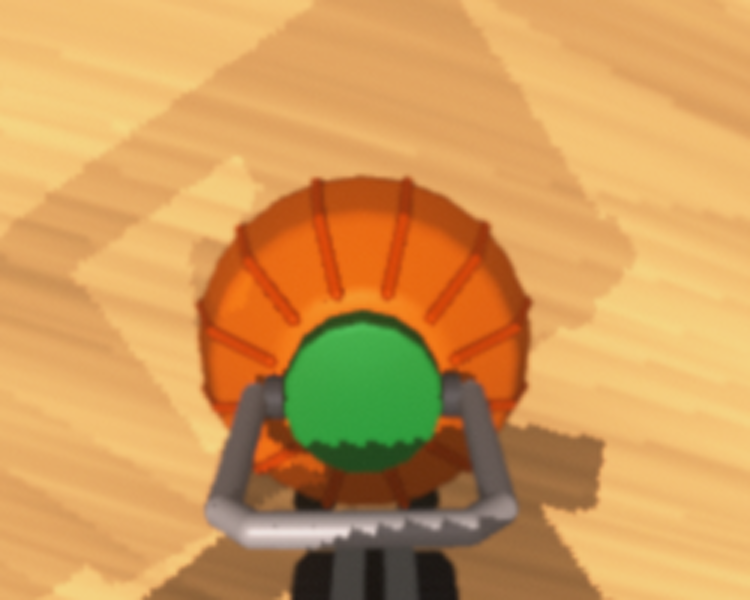

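The handle is at ≈0.1 rad, with the crossbar at crop (370,525) in front of the fingers and the lantern unmoved. Finish the last bit, pause, and retreat.

>>> arm_command(
  moves=[
    [[0,0.002,-0.001],0,1],
    [[0,0.004,-0.001],0,1],
    [[0,0.006,-0.001],0,1],
    [[0,0.006,-0.001],0,1],
    [[0,-0.015,-0.001],0,1],
    [[-0.02,-0.045,-0.001],0,1],
    [[-0.05,-0.055,-0.001],0,1],
    [[-0.08,-0.055,-0.001],0,0],
  ],
)

```text
t: 4.23
tool_pos: [0.4231, -0.2753, 0.1722]
ee_rot: [[0.0, 0.954, 0.299], [0.0, 0.299, -0.954], [-1.0, 0.0, -0.0]]
wrist_force: [1.4, -0.4, 0.0]
opening: 0.011
```

```bash
python3 -c "
from bar import *;bar(save='pics/w4.png')"
```

```text
t 4.23 TCP [ 0.4231 -0.2753  0.1722] rel x,y,z mm [-74.7   0.4 172.2] F [ 1.38 -0.4   0.04] open 0.011 jaw yaw err deg -0.3
bar rows,theta [(np.float64(98.0), 9, np.float64(-0.01), np.float64(-0.0))]
```

The handle stays upright (θ≈-0.01 after retreat). Now open, go above it, and descend astride the legs.

>>> arm_command(
  moves=[
    [[-0.028,0.01,0.001],0,0],
    [[-0.028,0.045,0.0014],0,0],
    [[-0.028,0.0767,0.0014],0,0],
    [[-0.028,0.0767,0.0014],0,0],
    [[-0.028,0.0767,0.0014],0,0],
  ],
)

```text
t: 4.7
tool_pos: [0.5024, -0.2562, 0.2089]
ee_rot: [[0.012, 0.953, 0.302], [-0.01, 0.302, -0.953], [-1.0, 0.008, 0.013]]
wrist_force: [-0.1, 0.2, -1.4]
opening: 0.079
```

```bash
python3 -c "
from bar import *;to(.002,-.001,.1);bar(save='pics/w5.png')"
```

```text
t 4.7 TCP [ 0.5024 -0.2562  0.2089] rel x,y,z mm [  6.6  -5.6 208.9] F [-0.11  0.23 -1.4 ] open 0.079 jaw yaw err deg -0.13
shift [ 0.1088 -0.0055 -0.006 ]
t 4.7 TCP [ 0.5024 -0.2562  0.2089] rel x,y,z mm [  6.6  -5.6 208.9] F [-0.11  0.23 -1.4 ] open 0.079 jaw yaw err deg -0.13
bar rows,theta [(np.float64(190.5), 4, np.float64(-0.022), np.float64(-0.0))]
```

View pics/w5.png

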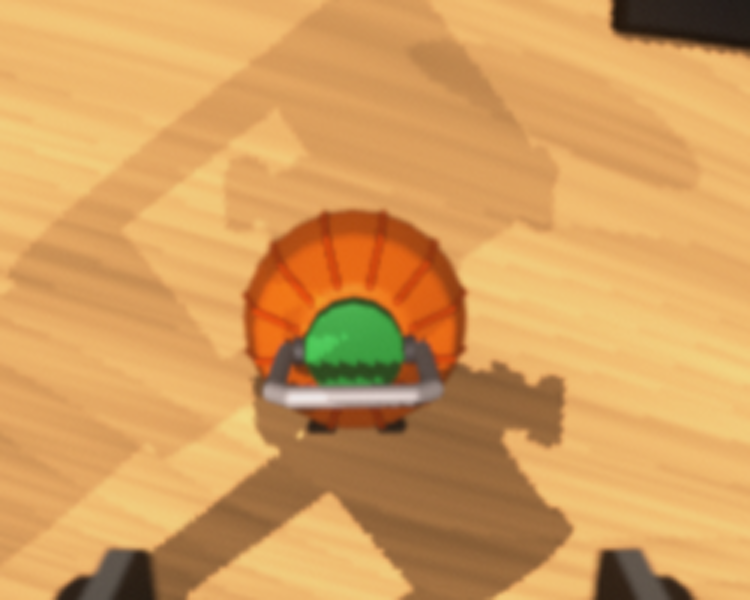

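>>> arm_command(
  moves=[
    [[0.01,-0.0055,-0.006],0,0],
    [[0.03,-0.0055,-0.006],0,0],
    [[0.06,-0.0055,-0.006],0,0],
    [[0.09,-0.0055,-0.006],0,0],
    [[0.115,-0.0055,-0.006],0,0],
    [[0.1328,-0.0055,-0.006],0,0],
    [[0.1328,-0.0055,-0.006],0,0],
    [[0.1328,-0.0055,-0.006],0,0],
  ],
)

```text
t: 5.42
tool_pos: [0.4938, -0.2532, 0.0744]
ee_rot: [[0.008, 0.954, 0.3], [-0.007, 0.3, -0.954], [-1.0, 0.005, 0.009]]
wrist_force: [0.2, -1.3, 0.3]
opening: 0.0852
```

```bash
python3 -c "
from bar import *;to(.002,-.001,.076);bar(save='pics/w6.png')"
```

```text
t 5.42 TCP [ 0.4938 -0.2532  0.0744] rel x,y,z mm [-0.6 -0.1 74.4] F [ 0.19 -1.32  0.31] open 0.0852 jaw yaw err deg -0.25
shift [-0.0016  0.0026  0.0009]
t 5.42 TCP [ 0.4938 -0.2532  0.0744] rel x,y,z mm [-0.6 -0.1 74.4] F [ 0.19 -1.32  0.31] open 0.0852 jaw yaw err deg -0.25
bar rows,theta [(np.float64(274.0), 11, np.float64(-0.006), np.float64(0.0))]
```

View pics/w6.png

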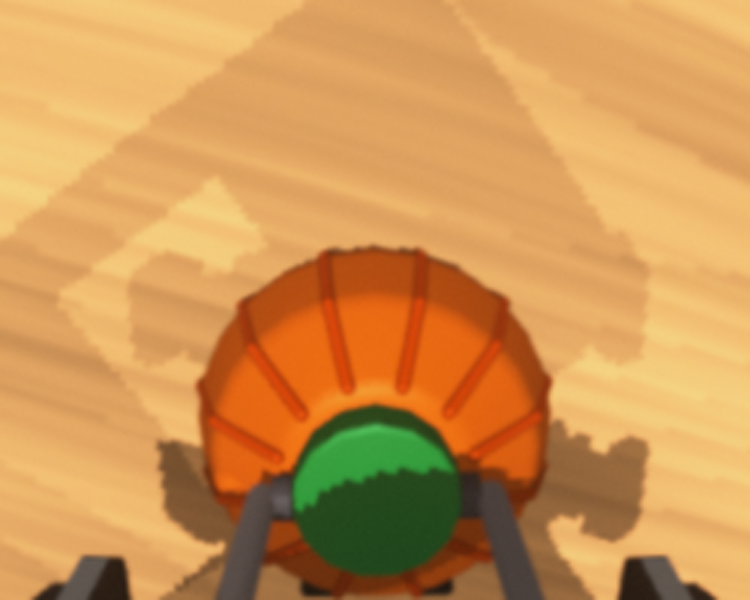

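The legs are between the open fingertips (tips at crop (105,557) and (645,557)), and the handle is at θ≈0. Close.

>>> arm_command(
  moves=[
    [[0,0.002,0.001],0,0.3],
    [[0,0.002,0.001],0,0.5],
    [[0,0.002,0.001],0,1],
    [[0,0.002,0.001],0,1],
    [[0,0.002,0.001],0,1],
    [[0,0.002,0.001],0,1],
  ],
  grip_force=45,
)

```text
t: 5.97
tool_pos: [0.499, -0.2551, 0.0785]
ee_rot: [[0.014, 0.954, 0.3], [-0.011, 0.3, -0.954], [-1.0, 0.01, 0.015]]
wrist_force: [-0.1, 0.9, 6.4]
opening: 0.0526
```

```bash
python3 -c "
from bar import *;bar()"
```

```text
t 5.97 TCP [ 0.499  -0.2551  0.0785] rel x,y,z mm [ 3.7 -3.5 78.5] F [-0.11  0.86  6.37] open 0.0526 jaw yaw err deg -0.23
bar rows,theta [(np.float64(276.5), 10, np.float64(-0.001), np.float64(0.0))]
```

Gripped: opening is 52.6 mm and the handle is still upright. Lift 40 mm and check.

>>> arm_command(
  moves=[
    [[-0.005,0,0],0,1],
    [[-0.01,0,0],0,1],
    [[-0.02,0,0],0,1],
    [[-0.03,0,0],0,1],
    [[-0.04,0,0],0,1],
    [[-0.04,0,0],0,1],
    [[-0.04,0,0],0,1],
  ],
)

```text
t: 6.6
tool_pos: [0.4992, -0.2552, 0.1199]
ee_rot: [[0.016, 0.954, 0.3], [-0.013, 0.3, -0.954], [-1.0, 0.011, 0.017]]
wrist_force: [-0.0, 0.0, -3.4]
opening: 0.0528
```

```bash
python3 -c "
from bar import *;bar()
to(-.085,0,.1975,Hs)"
```

```text
t 6.6 TCP [ 0.4992 -0.2552  0.1199] rel x,y,z mm [  3.9  -3.7 119.9] F [-0.05  0.03 -3.4 ] open 0.0528 jaw yaw err deg -0.23
bar rows,theta [(np.float64(276.5), 10, np.float64(0.95), np.float64(-0.5))]
t 6.65 TCP [ 0.4986 -0.2547  0.1189] rel x,y,z mm [-220.3 -228.4  118.9] F [-1.26 -0.37 -3.29] open 0.0522 jaw yaw err deg -0.22
shift [-0.0808  0.1352 -0.2277]
```

>>> arm_command(
  moves=[
    [[-0.025,0,0],0,1],
    [[-0.055,0.005,-0.01],0,1],
    [[-0.081,0.018,-0.03],0,1],
    [[-0.081,0.033,-0.056],0,1],
    [[-0.081,0.048,-0.082],0,1],
    [[-0.081,0.063,-0.108],0,1],
    [[-0.081,0.078,-0.132],0,1],
    [[-0.081,0.09,-0.152],0,1],
  ],
)

```text
t: 7.32
tool_pos: [0.5372, -0.0795, 0.1975]
ee_rot: [[0.013, 0.954, 0.301], [-0.011, 0.301, -0.954], [-1.0, 0.009, 0.014]]
wrist_force: [0.2, 0.4, -3.9]
opening: 0.0523
```

```bash
python3 -c "
from bar import *
to(-.085,0,.1975,Hs)"
```

```text
t 7.32 TCP [ 0.5372 -0.0795  0.1975] rel x,y,z mm [-130.2  -73.2  197.5] F [ 0.21  0.43 -3.92] open 0.0523 jaw yaw err deg -0.19
shift [-0.0006  0.045  -0.0733]
```

>>> arm_command(
  moves=[
    [[0,0.015,-0.025],0,1],
    [[0,0.029,-0.048],0,1],
    [[0,0.039,-0.065],0,1],
    [[0,0.045,-0.073],0,1],
    [[0,0.045,-0.073],0,1],
    [[0,0.045,-0.073],0,1],
  ],
)

```text
t: 7.82
tool_pos: [0.5577, 0.0033, 0.1963]
ee_rot: [[0.011, 0.953, 0.302], [-0.012, 0.302, -0.953], [-1.0, 0.007, 0.014]]
wrist_force: [0.2, -1.5, -3.1]
opening: 0.0525
```

```bash
python3 -c "
from bar import *
to(0,0,.1975,Hs)
a=camera('side');b=camera('top');w=camera('wrist')
cv2.imwrite('pics/h1.png',np.hstack([cv2.resize(a['pixels'][150:250,225:350,::-1],(500,400),interpolation=2),cv2.resize(w['pixels'][90:310,150:350,::-1],(300,330),interpolation=2)[:330].repeat(1,0) if 0 else cv2.copyMakeBorder(cv2.resize(w['pixels'][90:350,150:345,::-1],(300,400),interpolation=2),0,0,0,0,0)]))"
```

```text
t 7.82 TCP [0.5577 0.0033 0.1963] rel x,y,z mm [-85.5  -0.6 196.3] F [ 0.16 -1.51 -3.09] open 0.0525 jaw yaw err deg -0.13
shift [-0.0006  0.0855 -0.0008]
```

View pics/h1.png

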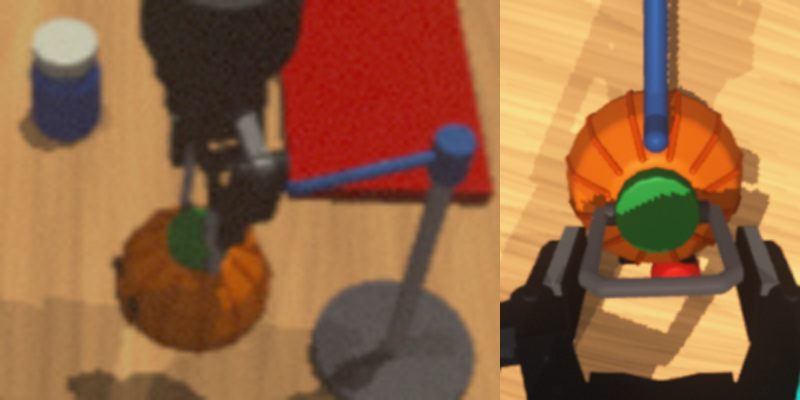

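The wrist view shows the blue arm's tip at crop (655,143), centred between the handle legs, above the collar and below the crossbar. I'll thread it with 3 mm more height.

>>> arm_command(
  moves=[
    [[-0.003,0.006,-0.001],0,1],
    [[-0.003,0.016,-0.001],0,1],
    [[-0.003,0.026,-0.001],0,1],
    [[-0.003,0.036,-0.001],0,1],
    [[-0.003,0.046,-0.001],0,1],
    [[-0.003,0.056,-0.001],0,1],
    [[-0.003,0.066,-0.001],0,1],
    [[-0.003,0.075,-0.001],0,1],
  ],
)

```text
t: 8.63
tool_pos: [0.6304, 0.0263, 0.2]
ee_rot: [[0.012, 0.954, 0.3], [-0.011, 0.3, -0.954], [-1.0, 0.008, 0.014]]
wrist_force: [-0.2, -0.4, -3.1]
opening: 0.0521
```

```bash
python3 -c "
from bar import *
to(0,0,.1693,Hs)"
```

```text
t 8.63 TCP [0.6304 0.0263 0.2   ] rel x,y,z mm [ -9.3  -0.8 200. ] F [-0.2  -0.39 -3.1 ] open 0.0521 jaw yaw err deg -0.26
shift [ 0.0307  0.009  -0.0012]
```

>>> arm_command(
  moves=[
    [[0.004,0.005,-0.001],0,1],
    [[0.01,0.009,-0.001],0,1],
    [[0.016,0.009,-0.001],0,1],
    [[0.021,0.009,-0.001],0,1],
    [[0.024,0.009,-0.001],0,1],
    [[0.024,0.009,-0.001],0,1],
  ],
)

```text
t: 9.13
tool_pos: [0.6376, 0.0295, 0.1743]
ee_rot: [[0.009, 0.954, 0.299], [-0.011, 0.3, -0.954], [-1.0, 0.005, 0.013]]
wrist_force: [-0.3, 0.4, -3.5]
opening: 0.0527
```

```bash
python3 -c "
from bar import *
to(0,0,.1693,Hs)"
```

```text
t 9.13 TCP [0.6376 0.0295 0.1743] rel x,y,z mm [ -1.4   0.2 174.3] F [-0.27  0.41 -3.52] open 0.0527 jaw yaw err deg -0.27
shift [0.005  0.0014 0.0001]
```

Not touching yet (-3.5 N is the weight). Lower in small steps.

>>> arm_command(
  moves=[
    [[0.001,0,0],0,1],
    [[0.002,0,0],0,1],
    [[0.003,0,0],0,1],
    [[0.003,0,0],0,1],
  ],
)

```text
t: 9.47
tool_pos: [0.6375, 0.0295, 0.1714]
ee_rot: [[0.009, 0.954, 0.299], [-0.011, 0.299, -0.954], [-1.0, 0.005, 0.013]]
wrist_force: [0.1, 0.0, -3.6]
opening: 0.0525
```

>>> arm_command(
  moves=[
    [[0.0005,0,0],0,1],
    [[0.001,0,0],0,1],
    [[0.001,0,0],0,1],
  ],
)

```text
t: 9.72
tool_pos: [0.6376, 0.0294, 0.1705]
ee_rot: [[0.009, 0.954, 0.299], [-0.011, 0.299, -0.954], [-1.0, 0.006, 0.013]]
wrist_force: [0.7, 0.2, -2.2]
opening: 0.0521
```

>>> arm_command(
  moves=[
    [[0.0005,0,0],0,1],
    [[0.001,0,0],0,1],
    [[0.001,0,0],0,1],
  ],
)

```text
t: 9.97
tool_pos: [0.6377, 0.0294, 0.1697]
ee_rot: [[0.01, 0.954, 0.299], [-0.011, 0.299, -0.954], [-1.0, 0.006, 0.013]]
wrist_force: [0.4, -0.4, -1.9]
opening: 0.0529
```

```bash
python3 -c "
from cell import *;print(state()['wrist_force'],state()['tool_pos'])"
```

```text
[ 0.42899424 -0.38058368 -1.86183155] [0.63772779 0.02937674 0.16970436]
```

>>> arm_command(
  moves=[
    [[0.0007,0,0],0,1],
    [[0.0015,0,0],0,1],
    [[0.0015,0,0],0,1],
  ],
)

```text
t: 10.22
tool_pos: [0.6378, 0.0294, 0.1687]
ee_rot: [[0.01, 0.954, 0.299], [-0.011, 0.3, -0.954], [-1.0, 0.006, 0.013]]
wrist_force: [-2.3, 1.1, 0.6]
opening: 0.0522
```

>>> arm_command(
  moves=[
    [[0.001,0,0],0,1],
    [[0.002,0,0],0,1],
  ],
)

```text
t: 10.38
tool_pos: [0.638, 0.0294, 0.1677]
ee_rot: [[0.011, 0.954, 0.299], [-0.011, 0.3, -0.954], [-1.0, 0.007, 0.014]]
wrist_force: [-3.0, 0.7, 4.4]
opening: 0.0522
```

>>> arm_command(
  moves=[
    [[0.0016,0,0],0,1],
    [[0.0016,0,0],0,1],
  ],
)

```text
t: 10.55
tool_pos: [0.6381, 0.0294, 0.1673]
ee_rot: [[0.011, 0.954, 0.299], [-0.011, 0.3, -0.954], [-1.0, 0.007, 0.014]]
wrist_force: [-4.3, -0.7, 6.4]
opening: 0.0524
```

>>> arm_command(
  moves=[
    [[0.0012,0,0],0,1],
    [[0.0012,0,0],0,1],
    [[0.0012,0,0],0,1],
    [[0.0012,0,0],0,1],
  ],
)

```text
t: 10.88
tool_pos: [0.6382, 0.0294, 0.1673]
ee_rot: [[0.012, 0.954, 0.3], [-0.011, 0.3, -0.954], [-1.0, 0.008, 0.014]]
wrist_force: [-4.4, 0.7, 6.3]
opening: 0.0521
```

>>> arm_command(
  moves=[
    [[0.0012,0,0],0,1],
    [[0.0,0,0],0,1],
    [[-0.001,0,0],0,1],
    [[-0.001,0,0],0,1],
  ],
)

```text
t: 11.22
tool_pos: [0.6381, 0.0294, 0.1684]
ee_rot: [[0.012, 0.954, 0.3], [-0.011, 0.3, -0.954], [-1.0, 0.008, 0.014]]
wrist_force: [-2.5, -0.0, 1.9]
opening: 0.0521
```

>>> arm_command(
  moves=[
    [[-0.0005,-0.0006,0],0,1],
    [[-0.0005,-0.001,0],0,1],
    [[-0.0005,-0.001,0],0,1],
  ],
)

```text
t: 11.47
tool_pos: [0.6379, 0.0293, 0.1689]
ee_rot: [[0.014, 0.954, 0.3], [-0.011, 0.3, -0.954], [-1.0, 0.01, 0.015]]
wrist_force: [0.7, 0.1, 1.3]
opening: 0.0524
```

>>> arm_command(
  moves=[
    [[-0.0005,0,0],0,0.36],
    [[-0.0005,0,0],0,0.3],
    [[-0.0005,0,0],0,0.2],
    [[-0.0005,0,0],0,0.1],
    [[-0.0005,0,0],0,0],
    [[-0.0005,0,0],0,0],
    [[-0.0005,0,0],0,0],
  ],
)

```text
t: 12.05
tool_pos: [0.6379, 0.0292, 0.1694]
ee_rot: [[0.014, 0.954, 0.299], [-0.011, 0.3, -0.954], [-1.0, 0.01, 0.015]]
wrist_force: [-0.2, 0.2, 0.5]
opening: 0.0853
```

```bash
python3 -c "
from bar import *
bar()"
```

```text
t 12.05 TCP [0.6379 0.0292 0.1694] rel x,y,z mm [222.5 225.2 169.4] F [-0.17  0.2   0.45] open 0.0853 jaw yaw err deg -0.26
bar rows,theta [(np.float64(276.0), 11, np.float64(-0.3), np.float64(110.5))]
```

>>> arm_command(
  moves=[
    [[-0.008,0,0],0,0],
    [[-0.02,0,0],0,0],
    [[-0.04,0,0],0,0],
    [[-0.065,0,0],0,0],
    [[-0.095,0,0],0,0],
    [[-0.12,-0.01,0],0,0],
    [[-0.14,-0.04,0],0,0],
    [[-0.15,-0.07,0],0,0],
  ],
)

```text
t: 12.77
tool_pos: [0.5705, 0.0097, 0.324]
ee_rot: [[0.021, 0.954, 0.3], [-0.012, 0.301, -0.954], [-1.0, 0.017, 0.018]]
wrist_force: [0.3, -0.1, -0.3]
opening: 0.0854
```

>>> arm_command(
  moves=[
    [[0,-0.03,0],0,0],
    [[0,-0.06,0],0,0],
    [[0,-0.06,0],0,0],
    [[0,-0.06,0],0,0],
    [[0,-0.06,0],0,0],
    [[0,-0.06,0],0,0],
    [[0,-0.06,0],0,0],
    [[0,-0.06,0],0,0],
  ],
)

```text
t: 13.43
tool_pos: [0.514, -0.0081, 0.3228]
ee_rot: [[0.021, 0.953, 0.301], [-0.012, 0.301, -0.954], [-1.0, 0.016, 0.018]]
wrist_force: [0.3, 0.1, 1.1]
opening: 0.0854
```

```bash
cat > last.py <<'E'
from bar import *
rep()
a=camera('side');w=camera('wrist')
def cen(c):
    k=cv2.inRange(cv2.cvtColor(c['pixels'],cv2.COLOR_RGB2HSV),(40,90,40),(75,255,255));M=cv2.moments(k,True);return [round(M['m10']/M['m00'],2),round(M['m01']/M['m00'],2),M['m00']]
print(cen(a),cen(w))
for i in range(3):
    for _ in range(4): camera('side')
    print(cen(camera('side')),cen(camera('wrist')))
cv2.imwrite('pics/end.png',np.hstack([cv2.resize(a['pixels'][150:260,225:350,::-1],(450,396),interpolation=2),cv2.resize(w['pixels'][60:290,150:353,::-1],(350,396),interpolation=2)]))
E
python3 last.py
```

```text
t 13.43 TCP [ 0.514  -0.0081  0.3228] rel x,y,z mm [ 93.1 227.2 322.8] F [0.26 0.14 1.08] open 0.0854 jaw yaw err deg -0.18
[296.23, 200.33, 138.0] [252.67, 54.31, 402.0]
[301.93, 206.49, 134.0] [252.47, 53.64, 394.0]
[295.46, 203.98, 137.0] [252.82, 53.5, 397.0]
[294.23, 203.97, 141.0] [252.9, 53.48, 398.0]
```

View pics/end.png

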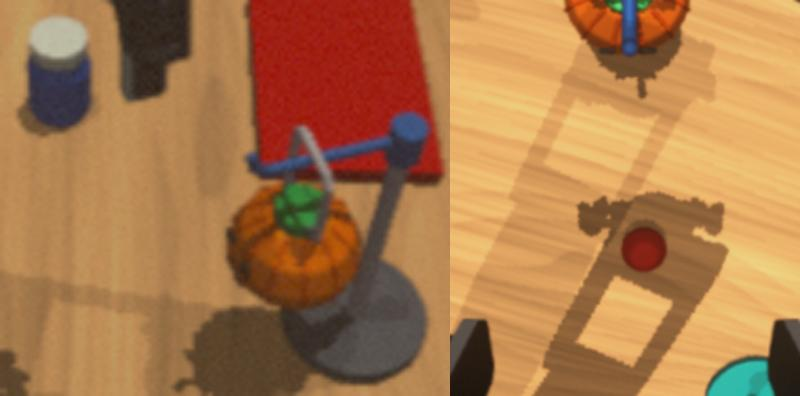

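The final picture shows the lantern hanging on the dark-footed stand's blue arm. Its crossbar is at crop (305,135), between the tip (258,165) and the sleeve (405,140). The jar, apple and notebook are in place. One last stillness check, then hand in.

```bash
python3 -c "
import last
from cell import *
from h import *
d=[]
p=camera('side')['pixels'][150:260,225:350].astype(int)
for _ in range(10): q=camera('side')['pixels']
print('diff',abs(q[150:260,225:350].astype(int)-p).mean(), state()['t']); print(sign_off())"
```

```text
t 14.43 TCP [ 0.5133 -0.0083  0.323 ] rel x,y,z mm [ 92.4 227.3 323. ] F [-0.26 -0.02 -0.58] open 0.0855 jaw yaw err deg -0.21
[297.41, 208.67, 138.0] [252.41, 53.59, 394.0]
[296.71, 204.09, 139.0] [252.43, 53.61, 395.0]
[301.86, 205.94, 135.0] [252.43, 53.62, 395.0]
[293.03, 204.3, 144.0] [252.81, 53.5, 398.0]
diff 2.2492363636363635 15.9833
the job is handed in; nothing more can be done
None
```

The lantern is hanging by its handle on the arm of the blue hook with the dark foot, behind the upturned tip. I handed the job in at about 16 s.

- **Handle:** I nudged it upright along its arc while the lantern stood on the table. It stayed at about 0 rad after I let go.
- **Hanging and tug:** I gripped the legs, threaded the handle over the tip and lowered it onto the arm. The tug read 4.4 to 6.4 N beyond the lantern's weight for about 0.6 s. It also carried a sideways force of up to about 4.4 N. I eased that off before opening the gripper and backing away.
- **First nudge missed:** my first try passed over the crossbar without touching it. In the wrist camera the fingertips seemed to end some 10–30 mm short of the stated TCP, so I went lower and the second try worked.
- **Last checks:** the final picture shows the lantern hanging, with the jar, apple and notebook apparently untouched. I did not measure their positions again. Wrist-camera readings of the collar held within half a pixel over the last 2 s or so. The side-camera colour centroid jumped by up to about 9 pixels; I put that down to mask noise, but did not confirm it.

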